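# Set the fume extractor's airflow lever to the third notch and start it

### The job

Get the fume extractor ready for welding: with the fingertips push its orange airflow lever away from its parked end, click by click, and stop in the third notch after the parked place (the green mark), without running past it; then let go of it and press the green start button fully down and let it come back up. Only push, never pinch or grip the lever, do not press start before the lever is set, and leave the tin, the jar and the pipe piece where they stand.

Things in the scene. Friction and masses are not known exactly. Their poses are not given: they have to be found in the camera images.
- extractor: Welding-fume extractor, a green box fixed on the bench: 250 (x) by 350 (y) by 110 mm high; origin under its centre at bench level, z up, at yaw 0 its axes are the world's. In its flat top a slot runs along its y at x = 0; the lever slides in it. A spout stands out 32 mm at the +x side, handles 22 mm at the y sides, all below the top.
- lever (a joint): Lever travel to the extractor's +y, m. 0 = parked, lever centre at extractor y = -0.050; end stop 0.104. Notches hold it at 0 (parked), 0.020 (first), 0.040, 0.060 (third), 0.080, 0.100, to within 1 mm. It starts parked or in the first notch. Leaving a notch takes up to 7 N, most a quarter of the way on; past the crest midway it clicks ahead by itself into the next notch and stays there.
- lever_top (a point): Centre of the top of the orange lever paddle, 59 mm above the extractor's top panel. The paddle is a block 44 mm wide (across the slot, extractor's x), 20 mm thick (along the slide: 10 mm either side of this point) and 44 mm high, from 15 to 59 mm above the panel, on a thin stem.
- lever_back: Rear half of the orange paddle (10 mm thick), whose outer face looks to the extractor's -y: the face to push on for higher settings. Its origin moves with the lever: on the lever's centre line, 1 mm above the panel, 58 mm below point lever_top.
- lever_front: Front half of the orange paddle (10 mm thick), whose outer face looks to the extractor's +y. Same origin as lever_back. Fingers pressing on both halves at once count as pinching.
- start (a joint): Travel of the green start button downwards, in metres: 0 = up, 0.006 = fully down. Its spring takes about 5 N to press fully down and brings it back up.
- start_top (a point): Centre of the top of the green start button, 30 mm in diameter in a black housing, on the extractor's top panel at x = -0.075, y = 0.125 m in the extractor's frame; it is pressed straight down.
- tin: Bystander: small round tin, 60 mm in diameter and 40 mm high, standing on the extractor's top panel at its +x, -y corner. Origin at the centre of its underside.
- jar: Bystander: jar with a white cap, 68 mm in diameter and 95 mm high, on the bench off the extractor's -y side. Origin at the centre of its underside.
- nipple: Bystander: short steel pipe piece standing upright, 48 mm in diameter and 75 mm high, on the bench off the extractor's +y side. Origin at the centre of its underside.
- third_mark (a point): Where the lever's centre line stands in the third notch: on the slot at top-panel height (110 mm), x = 0, y = 0.010 m in the extractor's frame. Five marks beside the slot, on its -x side, show the notches counted from the parked -y end; the third is a wider green mark (16 mm long, centred 40 mm to -x of this point), the others are white.

How it is judged:
By the outcome, as a careful person would: the job done as asked, in the order asked, and still so for the second after the job is handed in, with the robot touching nothing.
It also fails if it takes over 45 s, if anything falls off the work surface, if the arm or the gripper's body presses on something with over 40 N, if the wrist force passes 120 N, or if a joint passes its speed limit or range.

### The arm

A 6-joint arm with a two-finger parallel gripper is mounted at the origin on the work surface. World frame = base frame: x ahead of the robot, y to its left, z up, the work surface at z = 0. Lengths are in m, angles in rad, forces in N, time in s.
With the tool pointing down it reaches from about 0.35 to 0.85 m from the base axis. Payload 8.1 kg.
Tool frame: the origin (TCP) lies at the centre of the arm's flange, where the gripper is bolted on; the fingertips stand 186 mm ahead of it and the grasp point (between the pads) lies 167 mm ahead of it; z points along the fingers, y is the line along which they close (so a half turn about z gives the same grasp; the last joint's range is limited). The gripper opens to 93 mm and grips with 3 to 60 N. Pads are 15 mm wide; open, the fingers measure 128 mm over their backs; the gripper's body (75 mm by 188 mm) begins 65 mm behind the grasp point.
Start: joints at [1.08, 0.13, 1.488, -0, 1.523, -0.085], TCP at [0.237, 0.551, 0.405] pointing down, gripper open.
Joint ranges: [-2.96, 2.96], [-0.89, 2.26], [0.02, 2.5], [-1.34, 4.48], [0, 2.73], [-2.66, 2.66]. Speed limits (rad/s): [2.39, 2.39, 2.79, 3.14, 3.14, 3.14].

### API

Orientations are given as a rotation vector (axis times angle).
In Python, from plant import read_state, read_camera, camera_params, robot gives the robot as it stands.
- The arm moves only by the tool carry_out, never from a script. Its argument "targets" is a list of rows, each an object of numbers: "hand": the opening in per cent of the stroke, from 0 (shut) to 100 (fully open); "x", "y", "z": the shift along the tool's x, y, z in m; "ax", "ay", "az": the turn, a rotation vector about the tool's x, y, z in rad. In form: [{"hand": .., "x": .., "y": .., "z": .., "ax": .., "ay": .., "az": ..}, ...]. A call has 1 to 8 rows; each row is the pose to reach, as a shift and turn from the pose commanded when the call began, along the tool's axes at that moment; what a row does not reach only later rows make up. A row lasts 1/8 s, in which the tool goes at most 62.5 mm and 10.7 degrees, less where a joint would pass 70% of its speed; a pose out of reach is approached as far as the arm can. A call with a gripper value outside its range is refused whole. The fingers move at their own pace and stop on an object; "newtons" is the grip in N (left out, the last holds). Time passes only in rows, so rows that repeat a pose let the fingers close. It gives the time, the measured TCP pose, the force, the opening and the grip force at its end, in the units of the state.
- read_state(): the state, without advancing time (a new reading comes with each control period).
- read_camera(name): name is "scene" or "top" or "wrist"; returns (picture, depth): 420x560x3 uint8, blue, green, red; 420x560 float32, m along the optical axis (not along the pixel's ray), 0 where there is no reading.
- camera_params(name): a dict with "fx", "fy", "cx", "cy" (pixels), "position" and "rotation" of the camera in the world. Camera axes: x right, y up, looking along -z (the intrinsics and any distortion apply to the point x, -y, -z); pixel columns grow to the right and rows downward; lengths in m; the calibration is good to about 2 mm. A picture is of the moment at which its call begins: read the wrist's pose just before it. camera_params takes no time and is no camera call; for the wrist camera it gives the pose at the moment of the call.
- robot.close_job(): hands the job in; it is judged then, once.
The state is a dict: "t": time; "q": joint angles; "dq": joint speeds; "joint_torque": joint torques, N m; "tool_pos": TCP position; "orientation": TCP orientation; "force": force on the tool from outside, world axes, zero at the start; "wrist_torque": the same for the moment, N m; "opening": finger opening in m; "gripper_force": force on a finger pad.
Only numpy, scipy, OpenCV 4.12 (cv2) and the standard library are available. Lean on these libraries where they do the work, as an engineer would, in place of code of your own. Each camera call takes 0.05 s, during which the arm holds its last target. There are 200 camera calls.

## Working session

There is one attempt and no reset: what is moved stays moved. The work goes in short steps, Python scripts to look and compute and a tool call to move; the robot and the scene stay as the last step left them, time stands still between calls to the robot, and variables do not carry over. Pictures are saved under pics/ and viewed, at most 10 in all, crops included, and the job is handed in when it is done.

Besides the shell and the picture viewer there is one more tool, called after "Emit:" as a command line: name --argument value ..., lists and objects as JSON in quotes. carry_out: Moves the arm, as the interface text tells. Its arguments: {"type":"object","properties":{"targets":{"type":"array","items":{"type":"object","properties":{"hand":{"type":"number"},"x":{"type":"number"},"y":{"type":"number"},"z":{"type":"number"},"ax":{"type":"number"},"ay":{"type":"number"},"az":{"type":"number"}}}},"newtons":{"type":"number"}},"required":["targets"]}

```bash
ls; mkdir -p pics
cat > h.py <<'E'
import numpy as np,cv2
from plant import read_state,read_camera,camera_params,robot
def shot(n,f=None):
    p=camera_params(n); im,d=read_camera(n)
    if f: cv2.imwrite('pics/'+f,im)
    return im,d,p
def ray(p,u,v):
    K=np.array([[p['fx'],0,p['cx']],[0,p['fy'],p['cy']],[0,0,1]])
    k=p.get('distortion',p.get('dist'))
    x,y=cv2.undistortPoints(np.array([[[u,v]]],float),K,None if k is None else np.array(k,float))[0,0]
    R=np.array(p['rotation']); R=R if R.shape==(3,3) else cv2.Rodrigues(R)[0]
    return np.array(p['position']),R@np.array([x,-y,-1.])
def onplane(p,u,v,z):
    o,r=ray(p,u,v); return o+r*(z-o[2])/r[2]
def atdepth(p,u,v,d):
    o,r=ray(p,u,v); return o+r*d
E
python3 - <<'E'
from h import *
for n in ('top','scene'):
    im,d,p=shot(n,n+'1.png'); print(n,p)
print(read_state())
E
```

```text
pics
top {'fx': 393.3111759530277, 'fy': 393.3111759530277, 'cx': 277.1428591949669, 'cy': 211.93629997414223, 'position': array([0.46014014, 0.05947407, 1.05529182]), 'rotation': array([ 0.09552012, -0.11918546, -1.5384368 ])}
scene {'fx': 399.3304608272659, 'fy': 399.3304608272659, 'cx': 285.9670411985066, 'cy': 204.72779332785794, 'position': array([ 0.99248146, -0.16820408,  0.86197438]), 'rotation': array([0.49695496, 0.30449972, 1.08483573])}
{'t': 0.1, 'q': array([ 1.07959013e+00,  1.31071915e-01,  1.48916058e+00,  1.51712851e-05,
        1.52303175e+00, -8.54066055e-02]), 'dq': array([-0.00081492, -0.00289194, -0.0008931 ,  0.00043923,  0.00135722,
        0.00081031]), 'joint_torque': array([ 7.09808046e-04, -5.61334062e+01, -4.93099988e+01,  7.70000531e-02,
        2.89612496e-02, -6.58764861e-05]), 'tool_pos': array([0.23673304, 0.5510946 , 0.40380569]), 'orientation': array([-6.32966081e-01, -3.07666617e+00,  2.51019520e-03]), 'force': array([-0.27871544, -0.59327217, -0.1584514 ]), 'wrist_torque': array([-0.01322409,  0.00402361,  0.03529749]), 'gripper_force': 0.0, 'opening': 0.09287959800831262}
```

View pics/top1.png

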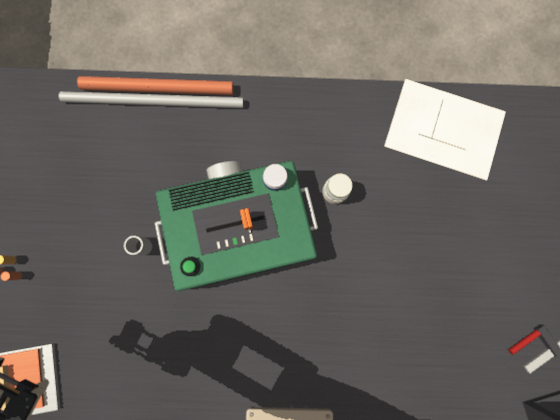

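View pics/scene1.png

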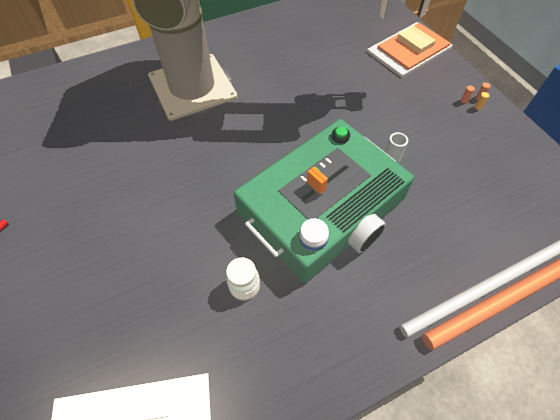

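The top view shows the green extractor (centre ≈ (236,225)), orange lever at (247,218), green mark (235,241), button (190,267), tin (275,177), jar (339,188) and pipe (134,245). The scene view agrees.

```bash
cat > m.py <<'E'
from h import *
def blobs(im,lo,hi,amin):
    h=cv2.cvtColor(im,cv2.COLOR_BGR2HSV); m=cv2.inRange(h,np.array(lo),np.array(hi))
    n,l,s,c=cv2.connectedComponentsWithStats(m)
    return [(s[i,4],c[i],l==i) for i in range(1,n) if s[i,4]>=amin]
E
python3 - <<'E'
from m import *
im,d,p=shot('top')
g=max(blobs(im,(50,80,40),(85,255,255),500),key=lambda b:b[0])
P=[]
pts=np.argwhere(g[2]); 
for v,u in pts:
    if d[v,u]>0:P.append(atdepth(p,u,v,d[v,u]))
P=np.array(P); top=P[abs(P[:,2]-.11)<.008]
print('zmed',np.median(P[:,2]),len(P),len(top))
r=cv2.minAreaRect((top[:,:2]*1000).astype(np.float32)); print('rect',r)
print(cv2.boxPoints(r))
# yaw of the extractor y axis: long side
b=cv2.boxPoints(r); e=max([b[1]-b[0],b[2]-b[1]],key=np.linalg.norm); e=e/np.linalg.norm(e); e=e if e[1]>0 else -e
yaw=np.arctan2(-e[0],e[1]); print('yaw deg',np.degrees(yaw))
C=np.array(r[0])/1000; R=np.array([[np.cos(yaw),-np.sin(yaw)],[np.sin(yaw),np.cos(yaw)]])
loc=lambda q:R.T@(q[:2]-C)
for name,lo,hi,z,am in (('orange',(3,150,120),(18,255,255),.165,30),('bright green',(50,150,130),(75,255,255),.125,5),('white',(0,0,150),(179,60,255),.11,3)):
    for a,c,m in blobs(im,lo,hi,am):
        if 120<c[0]<360 and 150<c[1]<290:
            q=onplane(p,*c,z); dd=np.median(d[m]); print(name,a,c.round(1),q.round(4),'loc',loc(q).round(4),'z by depth',atdepth(p,*c,dd)[2].round(3))
h=cv2.resize(im[150:300,120:360],None,fx=3,fy=3,interpolation=cv2.INTER_CUBIC); cv2.imwrite('pics/crop1.png',h)
E
```

```text
zmed 0.10833337360590234 8587 8484
rect ((559.235107421875, 147.44482421875), (247.27305603027344, 347.39990234375), 15.068704605102539)
[[394.69183  283.0294  ]
 [485.00787  -52.425095]
 [723.7784    11.86026 ]
 [633.46234  347.31476 ]]
yaw deg 15.068707
orange 173 [245.7 218. ] [0.5673 0.1189 0.165 ] loc [ 0.0003 -0.0296] z by depth 0.169
white 360 [220.4 169.7] [0.6914 0.1893 0.11  ] loc [0.1385 0.0061] z by depth 0.104
white 468 [274.2 175.4] [0.6814 0.0567 0.11  ] loc [ 0.0944 -0.1194] z by depth 0.148
white 626 [336.8 187.1] [ 0.657  -0.0977  0.11  ] loc [ 0.0307 -0.2621] z by depth 0.093
white 125 [310.5 207.6] [ 0.6042 -0.0338  0.11  ] loc [-0.0037 -0.1867] z by depth 0.079
white 159 [160.2 242.4] [0.5088 0.3242 0.11  ] loc [-0.0028  0.1838] z by depth 0.078
white 6 [249.5 231. ] [0.5425 0.1122 0.11  ] loc [-0.0253 -0.0297] z by depth 0.114
white 21 [250.7 237. ] [0.5282 0.1088 0.11  ] loc [-0.04   -0.0293] z by depth 0.111
white 120 [133.1 244.8] [0.5013 0.3881 0.11  ] loc [0.0066 0.2474] z by depth 0.073
white 21 [242.6 239. ] [0.5228 0.1281 0.11  ] loc [-0.0402 -0.0092] z by depth 0.112
white 21 [226.3 242.7] [0.5129 0.1666 0.11  ] loc [-0.0398  0.0305] z by depth 0.113
white 21 [218.  244.4] [0.5082 0.1862 0.11  ] loc [-0.0392  0.0507] z by depth 0.112
```

View pics/crop1.png

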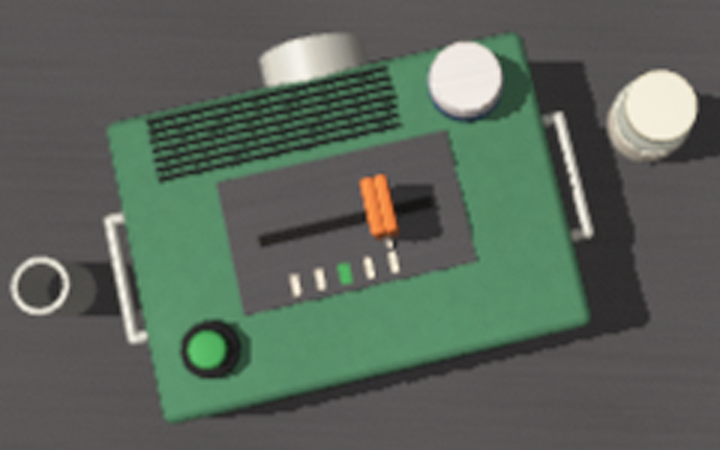

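The crop shows the lever at mark one of five, counted from the parked (right) end. The marks fit the frame to within 1 mm: centre (0.559,0.147), yaw 15°. So the lever starts in the first notch and needs two clicks.

```bash
cat > plan.py <<'E'
from m import *
from scipy.spatial.transform import Rotation as Ro
C=np.array([.5592,.1468]); YAW=np.radians(15.2)
RE=np.array([[np.cos(YAW),-np.sin(YAW)],[np.sin(YAW),np.cos(YAW)]])
def loc(q): return RE.T@(np.array(q)[:2]-C)
def goal(l,tipz,off=0):
    """shift to bring tool-axis tip (plus off along tool y) to local l, height tipz, with tool y // extractor x"""
    s=read_state(); R0=Ro.from_rotvec(s['orientation']); M=R0.as_matrix(); best=None
    for sg in (1,-1):
        y=sg*np.r_[RE[:,0],0]; z=np.array([0,0,-1.]); T=np.c_[np.cross(y,z),y,z]
        rv=(R0.inv()*Ro.from_matrix(T)).as_rotvec()
        if best is None or np.linalg.norm(rv)<np.linalg.norm(best[0]): best=(rv,T)
    rv,T=best
    tcp=np.r_[C+RE@np.array(l),tipz]-T@np.r_[0,off,.186]
    print('shift',(M.T@(tcp-s['tool_pos'])).round(4),'turn',rv.round(4),'tooly.ex',(T[:2,1]@RE[:,0]).round(2),'tip loc',loc(s['tool_pos']+.186*M[:,2]).round(4),'tip z',(s['tool_pos']+.186*M[:,2])[2].round(4),'F',s['force'].round(2),'open',round(s['opening'],4),'t',s['t'])
E
python3 - <<'E'
from plan import *
goal((0,-.07),.225); goal((0,-.07),.14)
im,d,p=shot('top')
P=atdepth
for u,v in ((190,267),(188,265),(192,269),(183,266),(197,270),(190,274),(176,270)):
    q=atdepth(p,u,v,d[v,u]); print(u,v,loc(q).round(3),q[2].round(4))
E
```

```text
shift [-0.4994 -0.299  -0.0067] turn [-1.400e-03  6.000e-04  8.997e-01] tooly.ex 1.0 tip loc [-0.2053  0.4745] tip z 0.2179 F [-0.74  0.47  0.3 ] open 0.0927 t 0.15
shift [-0.4994 -0.2989  0.0783] turn [-1.400e-03  6.000e-04  8.997e-01] tooly.ex 1.0 tip loc [-0.2053  0.4745] tip z 0.2179 F [-0.74  0.47  0.3 ] open 0.0927 t 0.15
190 267 [-0.077  0.123] 0.1308
188 265 [-0.071  0.127] 0.1315
192 269 [-0.082  0.119] 0.1329
183 266 [-0.071  0.138] 0.1324
197 270 [-0.087  0.11 ] 0.1241
190 274 [-0.092  0.127] 0.1264
176 270 [-0.075  0.162] 0.1072
```

Emit:
carry_out --targets '[{"hand": 0, "x": -0.04, "y": -0.024, "z": -0.01, "az": 0.1}, {"hand": 0, "x": -0.085, "y": -0.05, "z": -0.015, "az": 0.22}, {"hand": 0, "x": -0.13, "y": -0.078, "z": -0.015, "az": 0.36}, {"hand": 0, "x": -0.18, "y": -0.108, "z": -0.015, "az": 0.5}, {"hand": 0, "x": -0.23, "y": -0.138, "z": -0.015, "az": 0.64}, {"hand": 0, "x": -0.28, "y": -0.168, "z": -0.015, "az": 0.78}, {"hand": 0, "x": -0.32, "y": -0.192, "z": -0.015, "az": 0.9}, {"hand": 0, "x": -0.34, "y": -0.204, "z": -0.015, "az": 0.9}]' --newtons 5

```text
schema error: expected keys hand, x, y, z, ax, ay, az
```

```bash
python3 -c "
from plan import *
goal((0,-.073),.2)"
```

```text
shift [-0.5013 -0.3014  0.0184] turn [-1.100e-03  4.000e-04  8.997e-01] tooly.ex 1.0 tip loc [-0.2053  0.4746] tip z 0.2181 F [-0.2  -0.05 -0.28] open 0.0934 t 0.2
```

Emit:
carry_out --targets '[{"hand": 0, "x": -0.04, "y": -0.024, "z": -0.01, "ax": 0, "ay": 0, "az": 0.1}, {"hand": 0, "x": -0.085, "y": -0.05, "z": -0.015, "ax": 0, "ay": 0, "az": 0.22}, {"hand": 0, "x": -0.13, "y": -0.078, "z": -0.015, "ax": 0, "ay": 0, "az": 0.36}, {"hand": 0, "x": -0.18, "y": -0.108, "z": -0.015, "ax": 0, "ay": 0, "az": 0.5}, {"hand": 0, "x": -0.23, "y": -0.138, "z": -0.015, "ax": 0, "ay": 0, "az": 0.64}, {"hand": 0, "x": -0.28, "y": -0.168, "z": -0.015, "ax": 0, "ay": 0, "az": 0.78}, {"hand": 0, "x": -0.32, "y": -0.192, "z": -0.015, "ax": 0, "ay": 0, "az": 0.9}, {"hand": 0, "x": -0.34, "y": -0.204, "z": -0.015, "ax": 0, "ay": 0, "az": 0.9}]' --newtons 5

```text
t: 1.2
tool_pos: [0.4698, 0.2274, 0.4196]
orientation: [1.914, 2.491, -0.0]
force: [-0.3, 0.9, -0.3]
opening: 0.0177
gripper_force: 0.0
```

```bash
python3 -c "
from plan import *
goal((0,-.073),.2)"
```

```text
shift [-0.174   0.0659  0.0337] turn [-0.0001  0.0004 -0.0045] tooly.ex 1.0 tip loc [-0.0651  0.1012] tip z 0.2336 F [-0.3   0.91 -0.27] open 0.0177 t 1.2
```

Emit:
carry_out --targets '[{"hand": 0, "x": -0.04, "y": 0.015, "z": 0, "ax": 0, "ay": 0, "az": 0}, {"hand": 0, "x": -0.085, "y": 0.035, "z": 0, "ax": 0, "ay": 0, "az": 0}, {"hand": 0, "x": -0.13, "y": 0.055, "z": 0, "ax": 0, "ay": 0, "az": 0}, {"hand": 0, "x": -0.165, "y": 0.066, "z": 0, "ax": 0, "ay": 0, "az": 0}, {"hand": 0, "x": -0.174, "y": 0.066, "z": 0, "ax": 0, "ay": 0, "az": 0}, {"hand": 0, "x": -0.174, "y": 0.066, "z": 0.015, "ax": 0, "ay": 0, "az": 0}, {"hand": 0, "x": -0.174, "y": 0.066, "z": 0.034, "ax": 0, "ay": 0, "az": 0}, {"hand": 0, "x": -0.174, "y": 0.066, "z": 0.034, "ax": 0, "ay": 0, "az": 0}]'

```text
t: 2.2
tool_pos: [0.5766, 0.0801, 0.3824]
orientation: [-1.904, -2.494, 0.005]
force: [0.6, 0.6, 0.9]
opening: 0.0005
gripper_force: 0.0
```

```bash
python3 -c "
from plan import *
goal((0,-.073),.14)
shot('wrist','w1.png');shot('scene','s2.png')"
```

```text
shift [-0.0041  0.001   0.0564] turn [-0.005  -0.0013  0.0012] tooly.ex 1.0 tip loc [-0.0016 -0.0687] tip z 0.1964 F [0.61 0.6  0.88] open 0.0005 t 2.2
```

View pics/w1.png

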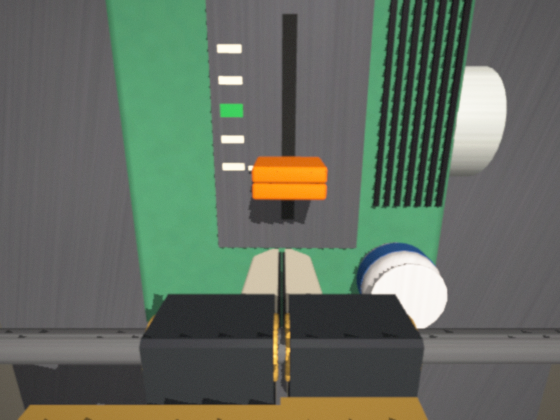

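The wrist view shows the shut fingers behind the lever (289,178) and in line with the slot. The pointer is at the first mark (233,167) and the green mark is at (232,110). I'll lower now.

Emit:
carry_out --targets '[{"hand": 0, "x": -0.001, "y": 0.001, "z": 0.02, "ax": 0, "ay": 0, "az": 0}, {"hand": 0, "x": -0.001, "y": 0.001, "z": 0.04, "ax": 0, "ay": 0, "az": 0}, {"hand": 0, "x": -0.001, "y": 0.001, "z": 0.054, "ax": 0, "ay": 0, "az": 0}, {"hand": 0, "x": -0.001, "y": 0.001, "z": 0.054, "ax": 0, "ay": 0, "az": 0}, {"hand": 0, "x": -0.001, "y": 0.001, "z": 0.054, "ax": 0, "ay": 0, "az": 0}]'

```text
t: 2.92
tool_pos: [0.5794, 0.0783, 0.3321]
orientation: [1.908, 2.495, 0.0]
force: [-0.5, -0.4, 0.3]
opening: 0.0007
gripper_force: 0.0
```

```bash
python3 -c "
from plan import *
goal((0,-.0475),.14)
"
```

```text
shift [ 0.0239 -0.0015  0.0061] turn [ 0.0004  0.0001 -0.0004] tooly.ex 1.0 tip loc [ 0.0016 -0.0714] tip z 0.1461 F [-0.48 -0.44  0.3 ] open 0.0007 t 2.925
```

Emit:
carry_out --targets '[{"hand": 0, "x": 0.008, "y": -0.001, "z": 0.005, "ax": 0, "ay": 0, "az": 0}, {"hand": 0, "x": 0.016, "y": -0.001, "z": 0.005, "ax": 0, "ay": 0, "az": 0}, {"hand": 0, "x": 0.021, "y": -0.001, "z": 0.005, "ax": 0, "ay": 0, "az": 0}, {"hand": 0, "x": 0.024, "y": -0.001, "z": 0.005, "ax": 0, "ay": 0, "az": 0}, {"hand": 0, "x": 0.027, "y": -0.001, "z": 0.005, "ax": 0, "ay": 0, "az": 0}, {"hand": 0, "x": 0.03, "y": -0.001, "z": 0.005, "ax": 0, "ay": 0, "az": 0}, {"hand": 0, "x": 0.03, "y": -0.001, "z": 0.005, "ax": 0, "ay": 0, "az": 0}]'

```text
t: 3.8
tool_pos: [0.5706, 0.1064, 0.327]
orientation: [1.908, 2.494, -0.001]
force: [1.0, -4.7, -0.5]
opening: 0.0006
gripper_force: 2.4
```

```bash
cat >> plan.py <<'E'
def lever(f=None):
    im,d,p=shot('wrist',f)
    for a,c,m in blobs(im,(3,150,120),(18,255,255),300):
        if c[1]>300: continue
        ys,xs=np.nonzero(m); Q=np.array([atdepth(p,x,y,d[y,x]) for y,x in zip(ys,xs) if d[y,x]>0])
        Q=Q[abs(Q[:,2]-.169)<.006]; L=np.array([loc(q) for q in Q]); print('lever',a,len(Q),'y range',np.percentile(L[:,1],[2,98]).round(4),'mid x',L[:,0].mean().round(4))
E
python3 -c "
from plan import *
goal((0,-.0375),.14); lever('w2.png')
"
```

```text
shift [ 0.0044 -0.0004  0.001 ] turn [ 0.0003  0.0014 -0.0008] tooly.ex 1.0 tip loc [ 0.0005 -0.0422] tip z 0.141 F [ 0.96 -4.67 -0.47] open 0.0006 t 3.8
lever 5371 3433 y range [-0.0311 -0.0122] mid x 0.0012
```

Emit:
carry_out --targets '[{"hand": 0, "x": 0.002, "y": 0, "z": 0, "ax": 0, "ay": 0, "az": 0}, {"hand": 0, "x": 0.004, "y": 0, "z": 0, "ax": 0, "ay": 0, "az": 0}, {"hand": 0, "x": 0.004, "y": 0, "z": 0, "ax": 0, "ay": 0, "az": 0}, {"hand": 0, "x": 0.004, "y": 0, "z": 0, "ax": 0, "ay": 0, "az": 0}]'

```text
t: 4.35
tool_pos: [0.5692, 0.1111, 0.3267]
orientation: [-1.908, -2.496, -0.0]
force: [-0.0, 1.0, -0.6]
opening: 0.0003
gripper_force: 0.0
```

```bash
python3 -c "
from plan import *
goal((0,-.0215),.14); lever('w3.png')
"
```

```text
shift [ 0.0156 -0.0003  0.0007] turn [-0.0001 -0.0003  0.0001] tooly.ex 1.0 tip loc [ 0.0003 -0.037 ] tip z 0.1407 F [-0.01  1.01 -0.63] open 0.0003 t 4.35
lever 5444 3702 y range [-0.0189  0.0003] mid x 0.0013
```

View pics/w3.png

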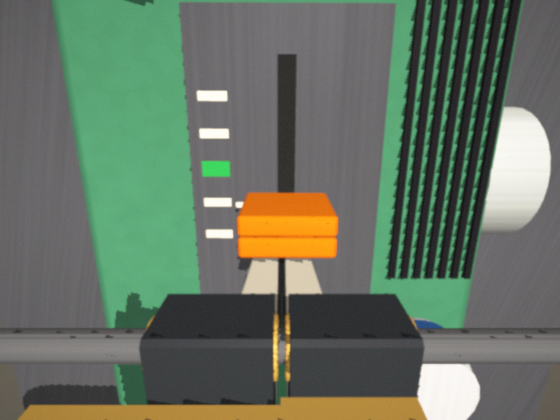

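The lever clicked into the second notch: its pointer at (238,205) is level with the second mark (217,202). One more click is needed.

Emit:
carry_out --targets '[{"hand": 0, "x": 0.005, "y": 0, "z": 0, "ax": 0, "ay": 0, "az": 0}, {"hand": 0, "x": 0.01, "y": 0, "z": 0, "ax": 0, "ay": 0, "az": 0}, {"hand": 0, "x": 0.013, "y": 0, "z": 0, "ax": 0, "ay": 0, "az": 0}, {"hand": 0, "x": 0.016, "y": 0, "z": 0, "ax": 0, "ay": 0, "az": 0}, {"hand": 0, "x": 0.018, "y": 0, "z": 0, "ax": 0, "ay": 0, "az": 0}, {"hand": 0, "x": 0.02, "y": 0, "z": 0, "ax": 0, "ay": 0, "az": 0}, {"hand": 0, "x": 0.02, "y": 0, "z": 0, "ax": 0, "ay": 0, "az": 0}, {"hand": 0, "x": 0.02, "y": 0, "z": 0, "ax": 0, "ay": 0, "az": 0}]'

```text
t: 5.4
tool_pos: [0.564, 0.1304, 0.3267]
orientation: [-1.908, -2.496, -0.0]
force: [0.3, 0.1, -0.6]
opening: 0.0001
gripper_force: 0.0
```

```bash
python3 -c "
from plan import *
goal((0,-.0215),.14); lever('w4.png')
"
```

```text
shift [-0.0044 -0.0003  0.0007] turn [-0.     -0.0002  0.    ] tooly.ex 1.0 tip loc [ 0.0003 -0.0171] tip z 0.1407 F [ 0.33  0.09 -0.57] open 0.0001 t 5.4
lever 4816 3102 y range [0.001  0.0204] mid x 0.0009
```

View pics/w4.png

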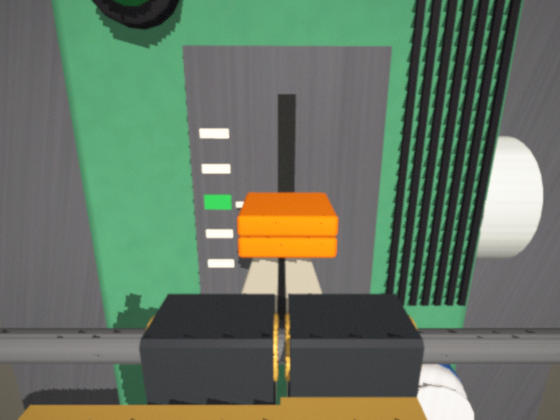

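The lever is in the third notch: its pointer (238,204) is level with the green mark (217,202), with no force left on the tool. I'll back off, rise and move over the button, opening the hand so that one fingertip does the pressing.

Emit:
carry_out --targets '[{"hand": 0, "x": -0.012, "y": 0, "z": 0, "ax": 0, "ay": 0, "az": 0}, {"hand": 0, "x": -0.02, "y": 0, "z": -0.01, "ax": 0, "ay": 0, "az": 0}, {"hand": 0, "x": -0.02, "y": 0, "z": -0.05, "ax": 0, "ay": 0, "az": 0}, {"hand": 0, "x": -0.02, "y": 0, "z": -0.085, "ax": 0, "ay": 0, "az": 0}, {"hand": 0, "x": -0.02, "y": -0.02, "z": -0.09, "ax": 0, "ay": 0, "az": 0}, {"hand": 100, "x": 0.01, "y": -0.06, "z": -0.09, "ax": 0, "ay": 0, "az": 0}, {"hand": 100, "x": 0.05, "y": -0.095, "z": -0.09, "ax": 0, "ay": 0, "az": 0}, {"hand": 100, "x": 0.09, "y": -0.127, "z": -0.09, "ax": 0, "ay": 0, "az": 0}]'

```text
t: 6.45
tool_pos: [0.4168, 0.1836, 0.4177]
orientation: [1.91, 2.493, 0.002]
force: [-0.4, 0.6, 0.5]
opening: 0.0259
gripper_force: 0.0
```

Emit:
carry_out --targets '[{"hand": 100, "x": 0.04, "y": 0, "z": 0, "ax": 0, "ay": 0, "az": 0}, {"hand": 100, "x": 0.052, "y": 0, "z": 0, "ax": 0, "ay": 0, "az": 0}, {"hand": 100, "x": 0.052, "y": 0, "z": 0.02, "ax": 0, "ay": 0, "az": 0}, {"hand": 100, "x": 0.052, "y": 0, "z": 0.04, "ax": 0, "ay": 0, "az": 0}, {"hand": 100, "x": 0.052, "y": 0, "z": 0.05, "ax": 0, "ay": 0, "az": 0}, {"hand": 100, "x": 0.052, "y": 0, "z": 0.05, "ax": 0, "ay": 0, "az": 0}, {"hand": 100, "x": 0.052, "y": 0, "z": 0.05, "ax": 0, "ay": 0, "az": 0}]'

```text
t: 7.32
tool_pos: [0.4048, 0.2338, 0.3677]
orientation: [1.909, 2.495, 0.001]
force: [-0.1, -1.2, -0.1]
opening: 0.0923
gripper_force: 0.0
```

```bash
python3 -c "
from plan import *
goal((-.075,.125),.14,.052); shot('wrist','w5.png')
im,d,p=shot('scene'); cv2.imwrite('pics/s5.png',cv2.resize(im[60:260,220:420],None,fx=3,fy=3))
"
```

```text
shift [ 0.0006 -0.0008  0.0417] turn [ 0.0011 -0.0001 -0.0007] tooly.ex 1.0 tip loc [-0.126   0.1244] tip z 0.1817 F [-0.12 -1.19 -0.08] open 0.0923 t 7.325
```

View pics/w5.png

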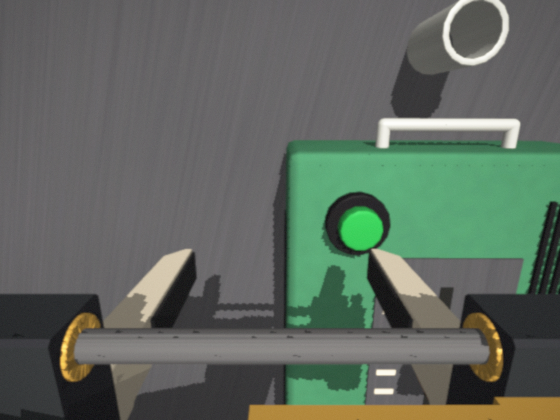

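View pics/s5.png

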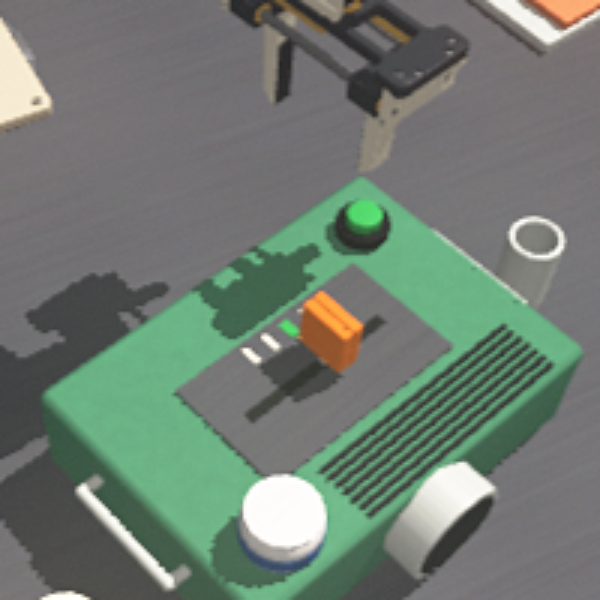

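The tip is about 13 mm thick, spanning 46–59 mm off the tool axis. The 52 mm aim therefore centres it over the button, which both views bear out; the lever stands by the green mark.

Emit:
carry_out --targets '[{"hand": 100, "x": 0.001, "y": -0.001, "z": 0.02, "ax": 0, "ay": 0, "az": 0}, {"hand": 100, "x": 0.001, "y": -0.001, "z": 0.04, "ax": 0, "ay": 0, "az": 0}, {"hand": 100, "x": 0.001, "y": -0.001, "z": 0.047, "ax": 0, "ay": 0, "az": 0}, {"hand": 100, "x": 0.001, "y": -0.001, "z": 0.05, "ax": 0, "ay": 0, "az": 0}, {"hand": 100, "x": 0.001, "y": -0.001, "z": 0.053, "ax": 0, "ay": 0, "az": 0}, {"hand": 100, "x": 0.001, "y": -0.001, "z": 0.055, "ax": 0, "ay": 0, "az": 0}, {"hand": 100, "x": 0.001, "y": -0.001, "z": 0.055, "ax": 0, "ay": 0, "az": 0}]'

```text
t: 8.3
tool_pos: [0.4034, 0.2348, 0.3124]
orientation: [1.908, 2.495, 0.002]
force: [-2.2, -0.7, 4.9]
opening: 0.093
gripper_force: 2.4
```

```bash
python3 -c "
from plan import *
goal((-.075,.125),.126,.052)
"
```

```text
shift [-0.0007  0.0003  0.0004] turn [ 0.0013 -0.0002 -0.0002] tooly.ex 1.0 tip loc [-0.1271  0.1258] tip z 0.1264 F [-2.2  -0.72  4.91] open 0.093 t 8.3
```

Emit:
carry_out --targets '[{"hand": 100, "x": 0, "y": 0, "z": 0.001, "ax": 0, "ay": 0, "az": 0}, {"hand": 100, "x": 0, "y": 0, "z": 0.002, "ax": 0, "ay": 0, "az": 0}, {"hand": 100, "x": 0, "y": 0, "z": 0.002, "ax": 0, "ay": 0, "az": 0}]'

```text
t: 8.68
tool_pos: [0.4035, 0.2348, 0.312]
orientation: [1.908, 2.495, 0.003]
force: [-8.6, -3.8, 17.3]
opening: 0.0925
gripper_force: 9.1
```

The button is at its hard stop: 17 N, tip 6 mm below its top. Releasing.

Emit:
carry_out --targets '[{"hand": 100, "x": 0, "y": 0, "z": -0.004, "ax": 0, "ay": 0, "az": 0}, {"hand": 100, "x": 0, "y": 0, "z": -0.012, "ax": 0, "ay": 0, "az": 0}, {"hand": 100, "x": 0, "y": 0, "z": -0.04, "ax": 0, "ay": 0, "az": 0}, {"hand": 100, "x": 0, "y": 0, "z": -0.09, "ax": 0, "ay": 0, "az": 0}, {"hand": 100, "x": 0, "y": -0.05, "z": -0.11, "ax": 0, "ay": 0, "az": 0}, {"hand": 100, "x": 0, "y": -0.05, "z": -0.11, "ax": 0, "ay": 0, "az": 0}, {"hand": 100, "x": 0, "y": -0.05, "z": -0.11, "ax": 0, "ay": 0, "az": 0}]'

```text
t: 9.55
tool_pos: [0.3549, 0.2215, 0.4195]
orientation: [1.908, 2.495, 0.001]
force: [0.3, -0.2, -0.4]
opening: 0.0933
gripper_force: 0.0
```

```bash
python3 -c "
from plan import *
im,d,p=shot('scene'); cv2.imwrite('pics/s6.png',cv2.resize(im[60:310,200:450],(600,600)))
for a,c,m in blobs(im,(50,150,130),(75,255,255),30): print('green',a,c,'z',atdepth(p,*c,np.median(d[m]))[2],loc(atdepth(p,*c,np.median(d[m]))))
im,d,p=shot('top')
for a,c,m in blobs(im,(3,150,120),(18,255,255),30):
    if 200<c[0]<300 and 180<c[1]<290: print('lever',loc(onplane(p,*c,.165)))
for a,c,m in blobs(im,(0,0,150),(179,60,255),100): print(c.round(1))
"
```

```text
green 65 [340.87692308 130.58461538] z 0.13216789736202728 [-0.07186333  0.12327159]
lever [0.00056906 0.01092384]
[336.2  53.4]
[150.6  98.5]
[220.6 169.6]
[274.2 175.4]
[336.9 187.1]
[310.5 207.6]
[160.2 242.3]
[133.  244.8]
[162.1 365.5]
[105.8 368.5]
[ 44.7 387.8]
[ 28.1 391.9]
[539.1 360.8]
[287.1 414.5]
```

View pics/s6.png

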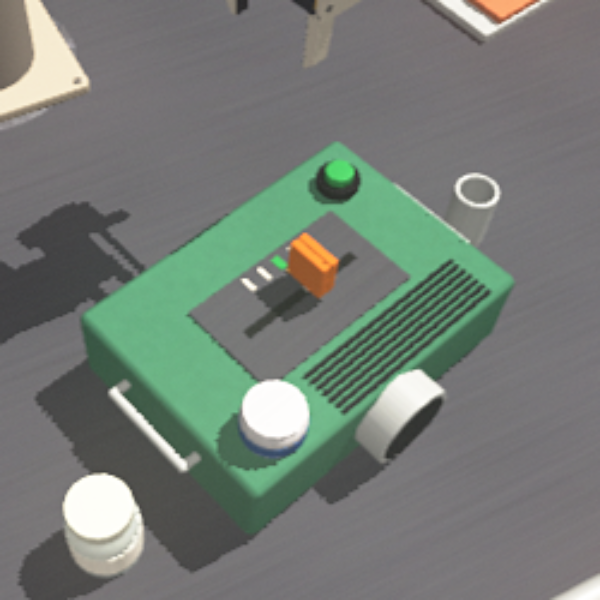

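The lever is at y ≈ 0.010 by the green mark and the button is back up at 0.132. The tin, jar and pipe are unmoved and the gripper is clear.

```bash
python3 -c "
from plant import robot
print(robot.close_job())"
```

```text
the job is handed in; nothing more can be done
None
```

The job is handed in: the lever is in the third notch at the green mark, start was then pressed fully down and came back up, and the tin, jar and pipe piece are where they stood; I have no verdict back from the judge.

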